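Close the plating jig on a copper test plate and hold it shut

TASK

Lay the copper test plate in the pocket of the white lower jig half and press it down so that it lies level and bedded, with the sprung pad giving a little under it. Then lower the blue mask half onto the two steel dowels and press it down against the spring until the two halves meet, and finish while still holding the pair pressed together: do not let go. Leave the other things on the bench where they are.

Things in the scene. Friction and masses are not known exactly. Their poses are not given: they have to be found in the camera images.
- jig: Lower jig half, white plastic, fixed: 156 mm long (x), 90 mm wide (y). Origin: centre of its underside, on the bench. On a 12 mm base plate stand two end blocks, 38 mm long, full width, flat tops 32 mm above the bench; between them a channel 80 mm long, open to +y and -y. One steel dowel on each block. A half turn gives the same part.
- jig_face (a point): Centre of the mating plane, 32 mm above the bench, level with the end blocks' tops; axes as the jig. Four corner ears, as high as the blocks, stand in the channel at jig x = +-30 to 40 mm, y = +-27 to 35 mm: with the blocks they form the plate's pocket, 80 x 54 mm.
- dowel (a point): Tip of one steel dowel: jig x = +59 mm, y = 0, 55 mm above the bench; the other is at x = -59 mm. Diameter 10 mm, 23 mm high above the block, the last 6 mm tapering to 4 mm diameter.
- pad (a joint): Sprung brass contact pad in the pocket's middle, 66 mm (jig x) by 32 mm (jig y). Value: how far it is pushed down, m, 0 at rest to 0.0065. It takes 3.5 N in all (weight of the plate included) to start and 1.6 N more per mm; bedding the plate means about 2 mm.
- pad_top (a point): Centre of the pad's top face, 26 mm above the bench at rest; axes as the jig. Lying on it, the copper plate's top is 31 mm above the bench and its long edges overhang the pad by 9 mm each side, free for fingers down to the base plate's top (12 mm above the bench).
- copper_plate: Copper test plate, 76 mm (x) by 50 mm (y) by 5 mm thick, about 0.16 kg. Origin: centre of its underside. At the start it lies flat on a black rubber rest (70 x 28 mm, 16 mm high, parallel to it), its long edges overhanging by about 11 mm.
- mask: Upper jig half (mask), about 0.28 kg: blue plastic plate 156 mm (x) by 84 mm (y), 10 mm thick, with a 66 x 34 mm window and a dowel hole near each end. Origin: centre of the plate's underside, its mating face (not the ribs' feet). At the start it stands level on its ribs on the bench, the origin 6 mm up. Fits either way round. Shut, the origin is 32 mm above the bench.
- mask_hole (a point): Centre of one dowel hole at the mating face: mask x = +59 mm, y = 0, 12 mm diameter, right through; the other is at x = -59 mm.
- mask_rib (a point): Middle of the foot of one of two ribs under the mask, 66 mm along x, 5 mm wide, at mask y = +20.5 (this) and -20.5 mm, 6 mm proud of the mating face. They meet the copper plate when the face is still 5 mm from shut; about 8 N beyond the mask's weight closes it, then it is rigid (12 to 20 N is a good push). Let go, the spring opens it about 4 mm.
- mask_bar (a point): Centre of the mask's black grip bar: 89 mm long along mask x, 16 mm wide (y), 16 mm high, centre 40 mm above the mating face, underside 22 mm above the plate's top; on a post at each end, open under its middle 69 mm, so fingers can close on it from above across mask y.
- steel_plate: Bystander: bare grey steel plate, 76 x 50 x 5 mm, lying on the bench; not the one to use.
- bottle: Bystander: amber bottle, 60 mm across, 150 mm high, standing.
- beaker: Bystander: clear glass beaker, 72 mm across, 90 mm high, standing.
- screwdriver: Bystander: screwdriver lying on the bench.
- wrench: Bystander: steel wrench lying on the bench.
- tray: Bystander: yellow open tray, 100 x 70 x 30 mm.
- jar: Bystander: white jar, 60 mm across, 70 mm high.
There are look-alikes about, which are no part of the job. Of the things shaped like the copper_plate, the copper one is meant.

How it is judged:
On the way, in this order (a step that is already met when the one before it is completed fails the run):
1. the copper plate lies level in the pocket and is pressed so that the pad gives at least 1 mm, with the mask not yet on the jig (x of copper_plate in the frame of jig between -0.005 and 0.005 m and y of copper_plate in the frame of jig between -0.005 and 0.005 m and angle between the x axis of copper_plate and the x axis of jig, either way round below 0.12 rad and angle between copper_plate's own z axis and vertical below 0.06 rad and value of joint pad above 0.001 m and z of copper_plate in the frame of jig below 0.0265 m and horizontal distance between mask and jig above 0.05 m), for 0.1 s.
2. the mask is threaded on both dowels, over the copper plate (horizontal distance between mask and jig below 0.0035 m and angle between the x axis of mask and the x axis of jig, either way round below 0.06 rad and angle between mask's own z axis and vertical below 0.05 rad and x of copper_plate in the frame of jig between -0.005 and 0.005 m and y of copper_plate in the frame of jig between -0.005 and 0.005 m and angle between the x axis of copper_plate and the x axis of jig, either way round below 0.12 rad and angle between copper_plate's own z axis and vertical below 0.06 rad and z of mask in the frame of jig below 0.046 m), for 0.1 s.
At the end, for the whole second after the job is handed in: Mask on both dowels (within 3.5 mm, 0.06 rad, level to 0.05 rad), its face within 1.5 mm of the end blocks' tops; copper plate in the pocket (5 mm, 0.12 rad, level to 0.06 rad), squeezed by the mask with over 3 N, pad down over 3 mm; fingers on the mask with over 2 N; still (horizontal distance between mask and jig below 0.0035 m and angle between the x axis of mask and the x axis of jig, either way round below 0.06 rad and angle between mask's own z axis and vertical below 0.05 rad and x of copper_plate in the frame of jig between -0.005 and 0.005 m and y of copper_plate in the frame of jig between -0.005 and 0.005 m and angle between the x axis of copper_plate and the x axis of jig, either way round below 0.12 rad and angle between copper_plate's own z axis and vertical below 0.06 rad and z of mask in the frame of jig between 0.029 and 0.0335 m and contact force between the fingers and mask above 2 N and contact force between mask and copper_plate above 3 N and linear speed of mask below 0.01 m/s and value of joint pad above 0.003 m); the arm keeps its last pose, push and grip.
It fails at once if a bystander (steel plate, tool, tray, jar, bottle or beaker) is moved more than 30 mm (distance of any of steel_plate, bottle, beaker, screwdriver, wrench, tray, jar from where it was at the start of the episode above 0.03 m).
It fails at once if the bottle, beaker or jar is knocked over (angle between any of bottle, beaker, jar's own z axis and vertical above 0.4 rad).
It also fails if it takes over 61 s, if anything falls off the work surface, if the arm or the gripper's body presses on something with over 40 N, if the wrist force passes 120 N, or if a joint passes its speed limit or range.

ROBOT

A 7-joint arm with a two-finger parallel gripper is mounted at the origin on the work surface. World frame = base frame: x ahead of the robot, y to its left, z up, the work surface at z = 0. Lengths are in m, angles in rad, forces in N, time in s.
With the tool pointing down it reaches from about 0.4 to 0.85 m from the base axis. Payload 4.5 kg.
Tool frame: the origin (TCP) lies midway between the tips of the shut fingers; the grasp point (between the pads) lies 19 mm behind it (r.grip_point_offset is the distance from the TCP to the grasp point, in m); z points along the fingers, y is the line along which they close (so a half turn about z gives the same grasp; the last joint's range is limited). The gripper opens to 88 mm and grips with 3 to 60 N. Pads are 18 mm wide; open, the fingers measure 123 mm over their backs; the gripper's body (75 mm by 187 mm) begins 45 mm behind the grasp point.
Start: joints at [1.37, 0.689, -0.195, 1.565, 0.157, 0.902, -0.215], TCP at [0.145, -0.608, 0.239] pointing down, gripper open.
Joint ranges: [-3.01, 3.01], [-0.46, 2.08], [-1.47, 1.51], [0.13, 2.56], [-1, 4.14], [0.04, 2.09], [-2.66, 2.66]. Speed limits (rad/s): [2.57, 2.57, 3.14, 3.14, 3.14, 3.14, 3.14].

INTERFACE

Orientations are given as a unit quaternion [x, y, z, w].
In Python, from plant import r, optics gives the robot as it stands.
- The arm moves only by the shell command python3 -m pendant 'ROWS' [OPENING] [FORCE]. ROWS is JSON, a list of rows, each a list of 6 numbers: the shift along the tool's x, y, z as a fraction of full scale, then the turn, a rotation vector about the tool's x, y, z as a fraction of full scale. A call has 1 to 5 rows; each row shifts and turns the commanded pose from where the row before left it, along the tool's axes as they then stand; what a row does not reach is not made up. Full scale, the value 1, is 0.025 m for a shift and pi rad for a turn. A row lasts 1/12 s, in which the tool goes at most 41.7 mm and 7.16 degrees, less where a joint would pass 70% of its speed; a pose out of reach is approached as far as the arm can. A call with a number of a shift or a turn outside -1 to 1 is refused whole. A call with a gripper value outside its range is refused whole. OPENING is the opening, from -1 (shut) to 1 (fully open), set as the call begins (- or left out, the last holds). The fingers move at their own pace and stop on an object; FORCE is the grip in N (left out, the last holds). Time passes only in rows, so rows that do not move let the fingers close. It gives the time, the measured TCP pose, the force, the opening and the grip force at its end, in the units of the state.
- r.get_state(): the state, without advancing time (a new reading comes with each control period).
- optics.snapshot(name): name is "scene" or "top" or "wrist"; returns (picture, depth): 420x560x3 uint8, blue, green, red; 420x560 float32, m along the optical axis (not along the pixel's ray), 0 where there is no reading.
- optics.calibration(name): a dict with "vfov" (degrees; the focal length in pixels is half the picture's height over the tangent of half this angle, whatever the lens; pixels are square), "cx", "cy" (the principal point, pixels), "cam_to_world" (4x4, takes a point from camera to world coordinates); the wrist camera has in their place "tool_from_camera" (4x4, takes a point from camera to tool coordinates, whose origin is the TCP and whose axes are the flange's). Camera axes: x right, y up, looking along -z (the intrinsics and any distortion apply to the point x, -y, -z); pixel columns grow to the right and rows downward; lengths in m; the calibration is good to about 2 mm. A picture is of the moment at which its call begins: read the wrist's pose just before it. calibration takes no time and is no camera call.
- r.finish_job(): hands the job in; it is judged then, once.
The state is a dict: "clock": time; "q": joint angles; "qd": joint speeds; "joint_torque": joint torques, N m; "tool_pos": TCP position; "eef_rot": TCP orientation; "contact_force": force on the tool from outside, world axes, zero at the start; "moment": the same for the moment, N m; "opening": opening from 0.0 (shut) to 1.0 (fully open); "finger_force": force on a finger pad.
Only numpy, scipy, OpenCV 4.12 (cv2) and the standard library are available. Lean on these libraries where they do the work, as an engineer would, in place of code of your own. Each camera call takes 0.05 s, during which the arm holds its last target. There are 200 camera calls.

## Working session

There is one attempt and no reset: what is moved stays moved. The work goes in short steps, Python scripts to look and compute and a shell command to move; the robot and the scene stay as the last step left them, time stands still between calls to the robot, and variables do not carry over. Pictures are saved under pics/ and viewed, at most 10 in all, crops included, and the job is handed in when it is done.

```bash
ls; mkdir -p pics; python3 - <<'E'
from plant import r, optics
import cv2,numpy as np
np.set_printoptions(precision=4,suppress=True)
s=r.get_state();print(s['clock'],s['tool_pos'],s['eef_rot'],s['opening'],r.grip_point_offset)
for n in("scene","top"):
    p,d=optics.snapshot(n);cv2.imwrite(f"pics/{n}0.png",p);np.save(f"{n}0.npy",d);print(optics.calibration(n))
print(optics.calibration("wrist"))
E
```

```text
pics
0.0 [ 0.1452 -0.6072  0.2379] [ 0.9931  0.1172 -0.0002 -0.0009] 1.0033794583386098 0.0187
{'vfov': 56.9782701049158, 'cx': 284.00811480271955, 'cy': 207.5346601220146, 'cam_to_world': array([[-0.4305, -0.747 ,  0.5066,  1.0866],
       [ 0.9026, -0.3601,  0.2359,  0.2828],
       [ 0.0062,  0.5588,  0.8293,  1.027 ],
       [ 0.    ,  0.    ,  0.    ,  1.    ]])}
{'vfov': 47.28330386729411, 'cx': 276.16739238903654, 'cy': 210.06648109318186, 'cam_to_world': array([[ 0.0196,  0.9812, -0.1921,  0.2351],
       [-0.9998,  0.0213,  0.0067,  0.0045],
       [ 0.0107,  0.1919,  0.9814,  1.5604],
       [ 0.    ,  0.    ,  0.    ,  1.    ]])}
{'vfov': 66.45342679980652, 'cx': 280.51043740273366, 'cy': 208.4847216056254, 'tool_from_camera': array([[ 0.0001,  0.9586,  0.2848,  0.0745],
       [ 1.    , -0.    , -0.0002,  0.0006],
       [-0.0002,  0.2848, -0.9586, -0.1465],
       [ 0.    ,  0.    ,  0.    ,  1.    ]])}
```

View pics/top0.png

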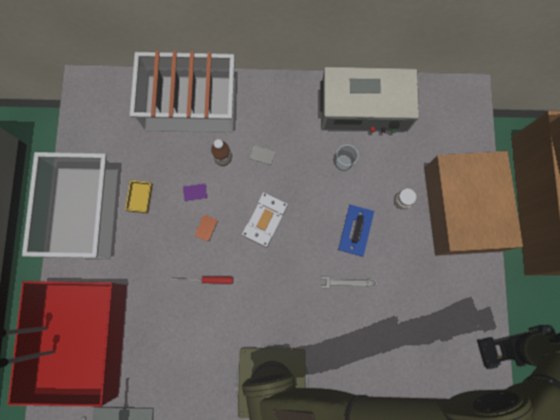

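View pics/scene0.png

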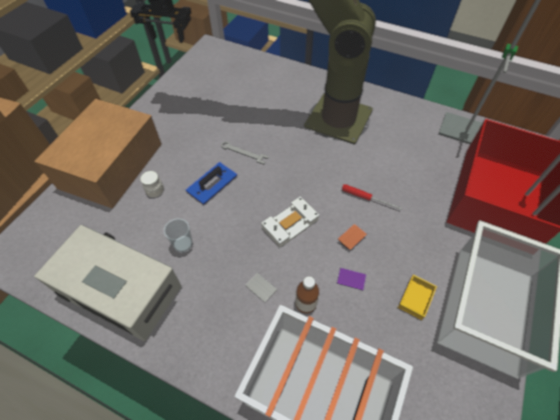

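Top view: the copper plate is at (206,228), the jig at (265,220), the mask at (356,231), the steel plate at (262,155), and a purple look-alike at (195,192). The scene view agrees: copper (352,237), jig (290,220), mask (212,183).

```bash
cat > h.py <<'E'
from plant import r, optics
import cv2,numpy as np
from scipy.spatial.transform import Rotation as R
np.set_printoptions(precision=4,suppress=True)
def snap(name):
    s=r.get_state(); p,d=optics.snapshot(name); c=optics.calibration(name)
    if name=="wrist":
        T=np.eye(4);T[:3,:3]=R.from_quat(s['eef_rot']).as_matrix();T[:3,3]=s['tool_pos'];M=T@c['tool_from_camera']
    else: M=c['cam_to_world']
    return p,d,(c,M)
def cast(cam,uv,z):
    c,M=cam;f=210/np.tan(np.radians(c['vfov'])/2);uv=np.atleast_2d(uv).astype(float)
    v=np.c_[(uv[:,0]-c['cx'])/f,-(uv[:,1]-c['cy'])/f,-np.ones(len(uv))]@M[:3,:3].T
    return M[:3,3]+v*((z-M[2,3])/v[:,2])[:,None]
def proj(cam,P):
    c,M=cam;f=210/np.tan(np.radians(c['vfov'])/2);q=(np.atleast_2d(P)-M[:3,3])@M[:3,:3]
    return np.c_[c['cx']-f*q[:,0]/q[:,2],c['cy']+f*q[:,1]/q[:,2]]
COL={'copper':((3,80,60),(14,210,255)),'blue':((108,120,50),(122,255,255)),'white':((0,0,165),(180,40,255))}
def blob(p,col,near=None,rad=60):
    """contour of the largest blob of a colour (near a pixel)"""
    m=cv2.inRange(cv2.cvtColor(p,cv2.COLOR_BGR2HSV),*map(np.array,COL[col]))
    if near is not None:
        k=np.zeros_like(m);cv2.circle(k,tuple(int(x) for x in near),rad,255,-1);m&=k
    cs,_=cv2.findContours(m,cv2.RETR_EXTERNAL,cv2.CHAIN_APPROX_NONE)
    return max(cs,key=cv2.contourArea)[:,0]
def rect(cam,cnt,z):
    """centre, long/short sides and long-axis yaw (deg) of a contour cast on plane z"""
    P=cast(cam,cnt,z)[:,:2];(c,(w,h),a)=cv2.minAreaRect((P*1000).astype(np.float32))
    if w<h:w,h,a=h,w,a+90
    return np.array(c)/1000,(w,h),(a+90)%180-90
E
python3 - <<'E'
from h import *
for n,px in(("top",[(206,228),(265,220),(356,231)]),("scene",[(352,237),(290,220),(212,183)])):
    p,d,cam=snap(n);hsv=cv2.cvtColor(p,cv2.COLOR_BGR2HSV)
    for (u,v),col,z in zip(px,('copper','white','blue'),(.021,.032,.016)):
        print(n,col,hsv[v,u],*rect(cam,blob(p,col,(u,v),45),z))
        c=rect(cam,blob(p,col,(u,v),45),z)[0]
E
```

```text
top copper [  9 131 160] [0.474  0.2213] (74.79753112792969, 50.549625396728516) -21.011138916015625
top white [ 17 130 165] [0.505  0.0306] (152.47830200195312, 87.43666076660156) -24.57195281982422
top blue [120  10  51] [ 0.4772 -0.2677] (153.24620056152344, 80.27123260498047) -14.227554321289062
scene copper [ 10 145 183] [0.4779 0.2239] (79.30377197265625, 51.110565185546875) -20.75965118408203
scene white [ 18 147 185] [0.5076 0.0371] (158.2633514404297, 100.23991394042969) -24.997314453125
scene blue [165   5 101] [ 0.4815 -0.2637] (155.1266632080078, 84.43115234375) -14.245246887207031
```

```bash
cat > go.py <<'E'
# how far to go: python3 go.py x y z yaw  -> turn (fraction) and shift after turning (full-scale units)
from h import *
import sys
x,y,z,yaw=map(float,sys.argv[1:5]);s=r.get_state();M=R.from_quat(s['eef_rot']).as_matrix()
cur=np.degrees(np.arctan2(M[1,0],M[0,0]));t=-((yaw-cur+90)%180-90)
Rt=R.from_euler('x',np.pi)*R.from_euler('z',-np.radians(cur-t))
lev=R.from_matrix(M).inv()*Rt
print('t',s['clock'],'pos',s['tool_pos'],'yaw',cur,'F',s['contact_force'],'open',s['opening'],s['finger_force'],'z-axis',M[:,2])
print('turn',lev.as_rotvec()/np.pi,'shift after',Rt.inv().apply(np.array([x,y,z])-s['tool_pos'])/.025,'shift before',M.T@(np.array([x,y,z])-s['tool_pos'])/.025)
E
python3 -m pendant '[[0,0,0,0,0,0.0383],[0,0,0,0,0,0.0383],[0,0,0,0,0,0.0383],[0,0,0,0,0,0.0383],[0,0,0,0,0,0.0383]]' 1
python3 -m pendant '[[0.4,-1,0,0,0,0],[0.4,-1,0,0,0,0],[0.4,-1,0,0,0,0],[0.4,-1,0,0,0,0],[0.4,-1,0,0,0,0]]'
python3 -m pendant '[[0.4,-1,0,0,0,0],[0.4,-1,0,0,0,0],[0.4,-1,0,0,0,0],[0.4,-1,0,0,0,0],[0.4,-1,0,0,0,0]]'
python3 -m pendant '[[0.4,-1,0,0,0,0],[0.4,-1,0,0,0,0],[0.4,-1,0,0,0,0],[0.4,-1,0,0,0,0],[0.4,-1,0,0,0,0]]'
python3 go.py 0.475 0.222 0.2 -21
```

```text
clock: 0.62
tool_pos: [0.1454, -0.6077, 0.2385]
eef_rot: [0.983, -0.185, -0.0, -0.0]
contact_force: [0.5, 0.2, 0.1]
opening: 1.0
finger_force: 0.0
clock: 1.03
tool_pos: [0.2376, -0.508, 0.2386]
eef_rot: [0.983, -0.182, -0.0, -0.0]
contact_force: [1.4, -0.4, 0.2]
opening: 1.0
finger_force: 0.0
clock: 1.45
tool_pos: [0.3292, -0.4092, 0.2387]
eef_rot: [0.983, -0.182, -0.0, -0.0]
contact_force: [0.1, 0.9, -0.1]
opening: 1.0
finger_force: 0.0
clock: 1.87
tool_pos: [0.4207, -0.3104, 0.2387]
eef_rot: [0.983, -0.182, -0.0, -0.0]
contact_force: [0.2, -0.1, -0.5]
opening: 1.005
finger_force: 0.0
t 1.8667 pos [ 0.4207 -0.3104  0.2387] yaw -21.009015983634068 F [ 0.1681 -0.0808 -0.492 ] open 1.0054246940911025 0.0 z-axis [-0.0001  0.0001 -1.    ]
turn [-0.      0.     -0.0001] shift after [ -5.604  -20.6615   1.5472] shift before [ -5.6071 -20.6606   1.5487]
```

```bash

python3 - <<'E'
from h import *
p,d,cam=snap("wrist");cv2.imwrite("pics/wm.png",p);print(proj(cam,[.479,-.266,.016]));print(rect(cam,blob(p,'blue'),.016))
E
python3 -m pendant '[[-0.27,-1,0,0,0,0],[-0.27,-1,0,0,0,0],[-0.27,-1,0,0,0,0],[-0.27,-1,0,0,0,0],[-0.27,-1,0,0,0,0]]'
python3 -m pendant '[[-0.27,-1,0,0,0,0],[-0.27,-1,0,0,0,0],[-0.27,-1,0,0,0,0],[-0.27,-1,0,0,0,0],[-0.27,-1,0,0,0,0]]'
python3 -m pendant '[[-0.27,-1,0,0,0,0],[-0.27,-1,0,0,0,0],[-0.27,-1,0,0,0,0],[-0.27,-1,0,0,0,0],[-0.27,-1,0,0,0,0]]'
python3 - <<'E'
from h import *
p,d,cam=snap("wrist");cv2.imwrite("pics/wj.png",p);print(rect(cam,blob(p,'white'),.032))
E
python3 -m pendant '[[-0.27,-1,0,0,0,0],[-0.27,-1,0,0,0,0],[-0.27,-1,0,0,0,0],[-0.27,-1,0,0,0,0],[-0.27,-1,0,0,0,0]]'
python3 - <<'E'
from h import *
p,d,cam=snap("wrist");cv2.imwrite("pics/wc.png",p);print(proj(cam,[.475,.222,.021]));print(rect(cam,blob(p,'copper'),.021))
E
cd pics; python3 -c "
import cv2,numpy as np
cv2.imwrite('m1.png',cv2.resize(np.vstack([np.hstack([cv2.imread(a) for a in('wm.png','wj.png')]),np.hstack([cv2.imread('wc.png')]*2)]),(800,600)))"
```

```text
[[225.6481 146.4511]]
(array([ 0.4795, -0.2663]), (154.0050506591797, 84.33148193359375), -14.299461364746094)
clock: 2.33
tool_pos: [0.4331, -0.1817, 0.2387]
eef_rot: [0.983, -0.182, -0.0, -0.0]
contact_force: [0.7, -0.3, 0.5]
opening: 0.999
finger_force: 0.0
clock: 2.75
tool_pos: [0.4466, -0.0528, 0.2388]
eef_rot: [0.983, -0.182, 0.0, -0.0]
contact_force: [0.9, 0.2, 0.0]
opening: 0.999
finger_force: 0.0
clock: 3.17
tool_pos: [0.4599, 0.076, 0.2387]
eef_rot: [0.983, -0.182, 0.0, 0.0]
contact_force: [0.5, -0.1, -0.6]
opening: 0.995
finger_force: 0.0
(array([0.5494, 0.0134]), (89.57202911376953, 64.08293151855469), 64.85626220703125)
clock: 3.63
tool_pos: [0.4732, 0.2045, 0.2386]
eef_rot: [0.983, -0.182, -0.0, 0.0]
contact_force: [0.6, -0.6, -0.5]
opening: 0.997
finger_force: 0.0
[[265.908  184.5731]]
(array([0.4777, 0.2236]), (75.5623779296875, 49.23046875), -20.85338592529297)
```

View pics/m1.png

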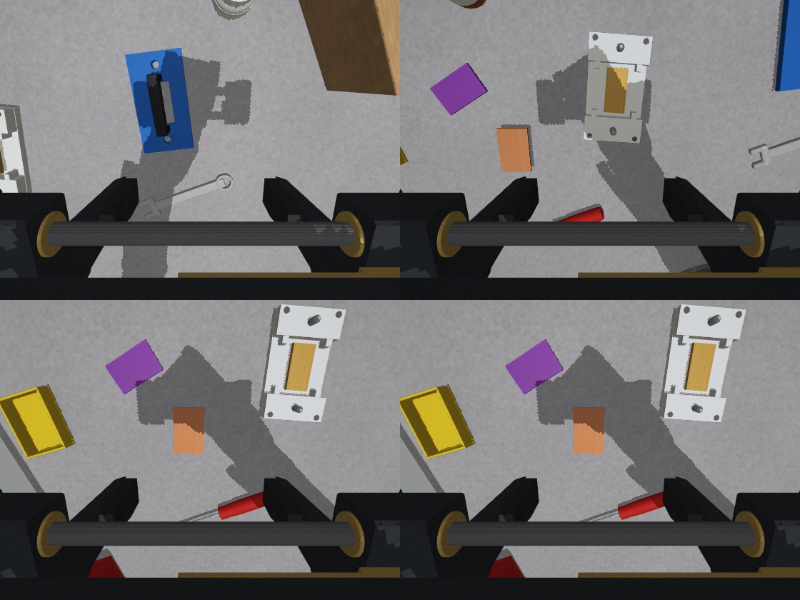

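The panels show the mask at about (158,105), the jig fully in view at (305,360), and the copper plate at (188,430). All three are clear, with room for the fingers.

```bash

python3 - <<'E'
from h import *
p,d,cam=snap("wrist");print(rect(cam,blob(p,'white',proj(cam,[.506,.032,.032])[0],90),.032), rect(cam,blob(p,'copper'),.021))
E
python3 go.py 0.4773 0.2234 0.007 -20.9
```

```text
(array([0.5092, 0.0354]), (155.72418212890625, 95.40724182128906), -25.08771514892578) (array([0.4775, 0.2234]), (75.45277404785156, 49.894378662109375), -20.815101623535156)
t 3.7333 pos [0.4732 0.2089 0.2385] yaw -20.58688574659125 F [0.2475 0.0561 0.2503] open 0.9984825060857688 0.0 z-axis [ 0.0008  0.0035 -1.    ]
turn [-0.0011  0.0001  0.0017] shift after [-0.055  -0.5996  9.2615] shift before [-0.0477 -0.5666  9.2636]
```

```bash

python3 -m pendant '[[-0.05,-0.6,0.5,0,0,0],[0,0,1,0,0,0],[0,0,1,0,0,0],[0,0,1,0,0,0],[0,0,1,0,0,0]]' 
python3 -m pendant '[[0,0,1,0,0,0],[0,0,1,0,0,0],[0,0,0.9,0,0,0],[0,0,0,0,0,0]]'
python3 go.py 0.4773 0.2234 0.007 -20.9
```

```text
clock: 4.15
tool_pos: [0.4776, 0.2168, 0.1253]
eef_rot: [0.983, -0.183, 0.0, 0.0]
contact_force: [0.2, -0.0, 0.3]
opening: 0.998
finger_force: 0.0
clock: 4.48
tool_pos: [0.4753, 0.2159, 0.0503]
eef_rot: [0.983, -0.183, -0.003, 0.002]
contact_force: [-0.4, 0.4, -0.2]
opening: 1.001
finger_force: 0.0
t 4.4833 pos [0.4753 0.2159 0.0503] yaw -21.05346770366658 F [-0.397   0.4075 -0.1595] open 1.0013537125977903 0.0 z-axis [-0.0061 -0.0035 -1.    ]
turn [ 0.0017  0.0014 -0.0008] shift after [-0.0318 -0.3102  1.7335] shift before [-0.0249 -0.3196  1.732 ]
```

```bash

python3 -m pendant '[[-0.03,-0.3,0.7,0,0,0],[0,0,0.9,0,0,0],[0,0,0.1,0,0,0],[0,0,0,0,0,0],[0,0,0,0,0,0]]' 
python3 go.py 0.4773 0.2234 0.007 -20.9
```

```text
clock: 4.9
tool_pos: [0.48, 0.2247, 0.0124]
eef_rot: [0.983, -0.183, 0.0, -0.0]
contact_force: [0.4, -0.0, 0.6]
opening: 1.001
finger_force: 0.0
t 4.9 pos [0.48   0.2247 0.0124] yaw -21.054902933509627 F [ 0.4082 -0.0051  0.5523] open 1.0008458430026548 0.0 z-axis [ 0.0009 -0.0001 -1.    ]
turn [-0.0001 -0.0003 -0.0009] shift after [-0.08    0.0882  0.2158] shift before [-0.0799  0.0885  0.2157]
```

```bash

python3 -m pendant '[[-0.08,0.08,0.18,0,0,0],[0,0,0,0,0,0]]' -1 30
python3 -m pendant '[[0,0,0,0,0,0],[0,0,0,0,0,0],[0,0,0,0,0,0],[0,0,0,0,0,0],[0,0,0,0,0,0]]'
python3 go.py 0.4773 0.2234 0.007 -20.9
```

```text
clock: 5.07
tool_pos: [0.4766, 0.2237, 0.0074]
eef_rot: [0.983, -0.183, 0.0, 0.0]
contact_force: [0.3, -0.0, -0.1]
opening: 0.87
finger_force: 0.0
clock: 5.48
tool_pos: [0.477, 0.2241, 0.0069]
eef_rot: [0.983, -0.182, 0.0, -0.0]
contact_force: [-0.2, -0.3, 1.8]
opening: 0.56
finger_force: 30.0
t 5.4833 pos [0.477  0.2241 0.0069] yaw -21.01881045332654 F [-0.2194 -0.3434  1.8177] open 0.5596174330128582 30.00033527612686 z-axis [ 0.0003  0.     -1.    ]
turn [-0.     -0.0001 -0.0007] shift after [ 0.0216  0.0223 -0.0041] shift before [ 0.0217  0.0222 -0.0041]
```

```bash

python3 -m pendant '[[0,0,-0.5,0,0,0],[0,0,-1,0,0,0],[0,0,-1,0,0,0],[0,0,-1,0,0,0],[0,0,-1,0,0,0]]'
python3 -m pendant '[[0,0.5,-0.5,0,0,0],[0,1,-0.5,0,0,0],[0,1,-0.5,0,0,0],[0,1,0,0,0,0],[0,1,0,0,0,0]]'
python3 -m pendant '[[0,1,0,0,0,0],[0,0.7,0,0,0,0.01],[0,0.3,0,0,0,0.01],[0,0,0,0,0,0],[0,0,0,0,0,0]]'
python3 - <<'E'
from h import *
p,d,cam=snap("wrist");cv2.imwrite("pics/wj2.png",p);print(rect(cam,blob(p,'white',proj(cam,[.507,.034,.032])[0],110),.032))
E
python3 go.py 0.507 0.034 0.07 -24.8
```

```text
clock: 5.9
tool_pos: [0.4764, 0.2239, 0.1209]
eef_rot: [0.983, -0.182, -0.0, 0.0]
contact_force: [-0.4, 0.7, -1.6]
opening: 0.56
finger_force: 30.0
clock: 6.32
tool_pos: [0.4363, 0.1182, 0.1582]
eef_rot: [0.983, -0.182, 0.001, -0.0]
contact_force: [-0.0, 0.0, -1.8]
opening: 0.558
finger_force: 30.0
clock: 6.73
tool_pos: [0.419, 0.0732, 0.1571]
eef_rot: [0.977, -0.213, 0.001, -0.0]
contact_force: [0.7, -0.2, -1.7]
opening: 0.56
finger_force: 30.0
(array([0.4995, 0.038 ]), (174.81332397460938, 134.68556213378906), 65.39910125732422)
t 6.7833 pos [0.4193 0.0739 0.1569] yaw -24.51010479220458 F [ 1.106  -0.0231 -1.8316] open 0.56126396941551 29.999854266643524 z-axis [ 0.0016  0.001  -1.    ]
turn [-0.0005 -0.0003  0.0016] shift after [ 3.8532 -0.0242  3.4779] shift before [3.8498 0.0008 3.4817]
```

View pics/wj2.png

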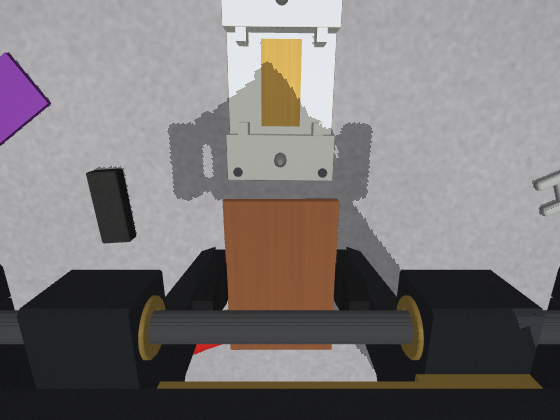

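The jig is straight ahead: near dowel at (280,160), pad centre at (281,83). The plate is gripped squarely, with its front edge at row 199 from column 223 to 338.

```bash

python3 - <<'E'
from h import *
p=cv2.imread("pics/wj2.png");_,_,cam=snap("wrist");s=r.get_state()
COL['brass']=((14,90,60),(24,255,255))
c=blob(p,'brass');print('pad',rect(cam,c,.026))
# dowel shoulders/tips and front corners of near block, plate front corners
print('dowel tip',cast(cam,[(280,157),(282,0)],.054)[:,:2])
k=cast(cam,[(227,180),(333,180)],.032)[:,:2];print('block',k,k.mean(0),np.degrees(np.arctan2(*(k[0]-k[1])[::-1]))-90)
zt=s['tool_pos'][2]+.014
q=cast(cam,[(223,199),(338,199)],zt)[:,:2];Rm=R.from_quat(s['eef_rot']).as_matrix()
print('plate front in tool',(np.c_[q,[zt,zt]]-s['tool_pos'])@Rm)
M=np.radians(-24.8);e=np.array([np.cos(M),np.sin(M)]);print('jig centre from block front',k.mean(0)+.078*e,'from dowel',cast(cam,[(280,157)],.054)[0,:2]+.059*e)
E
```

```text
pad (array([0.5085, 0.0336]), (65.31919860839844, 31.833415985107422), -25.077865600585938)
dowel tip [[0.4581 0.057 ]
 [0.5543 0.0115]]
block [[0.4565 0.1079]
 [0.4187 0.0249]] [0.4376 0.0664] -24.487325979310384
plate front in tool [[ 0.0396 -0.0246 -0.0139]
 [ 0.0396  0.0247 -0.014 ]]
jig centre from block front [0.5084 0.0337] from dowel [0.5116 0.0322]
```

```bash

python3 go.py 0.507 0.0344 0.045 -24.9
python3 -m pendant '[[0.85,0,0,0,0,0.002],[1,0,0.5,0,0,0],[1,0,1,0,0,0],[1,0,1,0,0,0],[0,0,1,0,0,0]]'
python3 -m pendant '[[0,0,0.7,0,0,0],[0,0,0.1,0,0,0],[0,0,0,0,0,0],[0,0,0,0,0,0]]'
python3 go.py 0.507 0.0344 0.03 -24.9
python3 - <<'E'
from h import *
p,d,cam=snap("wrist");cv2.imwrite("pics/wj3.png",p)
E
```

```text
t 6.8333 pos [0.4193 0.0741 0.1568] yaw -24.478277794398775 F [ 1.6317  0.3424 -1.4641] open 0.5549984968536418 29.999828338623047 z-axis [ 0.0014  0.0011 -1.    ]
turn [-0.0005 -0.0003  0.0023] shift after [ 3.8506 -0.038   4.4736] shift before [ 3.8471 -0.0027  4.4768]
clock: 7.25
tool_pos: [0.5128, 0.031, 0.0684]
eef_rot: [0.976, -0.217, 0.005, -0.001]
contact_force: [1.0, -0.2, -0.7]
opening: 0.557
finger_force: 30.0
clock: 7.58
tool_pos: [0.5061, 0.0329, 0.0497]
eef_rot: [0.977, -0.215, 0.0, -0.0]
contact_force: [1.1, -0.5, -1.9]
opening: 0.556
finger_force: 30.0
t 7.5833 pos [0.5061 0.0329 0.0497] yaw -24.889664250730938 F [ 1.1391 -0.5023 -1.9149] open 0.555588701762641 29.999683499336243 z-axis [ 0.0007  0.0004 -1.    ]
turn [-0.0002 -0.0002  0.0001] shift after [ 0.0087 -0.0685  0.7884] shift before [ 0.0083 -0.068   0.7885]
```

View pics/wj3.png

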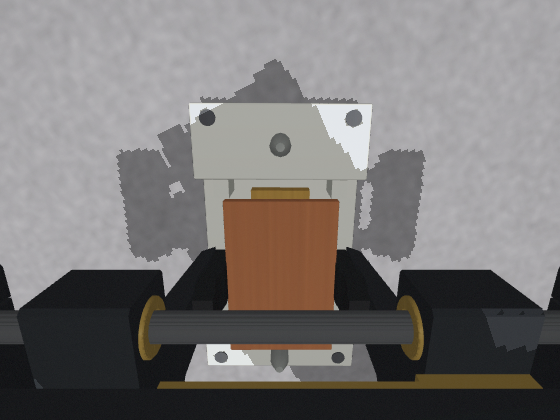

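The far block's corners are at (189,103) and (372,103), its inner edge is at row 180, and the plate's front edge is at row 199.

```bash

python3 - <<'E'
from h import *
_,_,cam=snap("wrist");s=r.get_state();Rm=R.from_quat(s['eef_rot']).as_matrix()
f=lambda uv,z:(cast(cam,uv,z)-s['tool_pos'])@Rm
print(s['tool_pos']);print('block',f([(189,103),(372.5,103),(194,179.5),(368,179.5),(280.5,142)],.032)*1000)
print('plate',f([(223,199),(338.5,199)],s['tool_pos'][2]+.014)*1000)
E
python3 go.py 0.507 0.0344 0.03 -24.9
```

```text
[0.5065 0.0326 0.0504]
block [[ 79.3285 -45.0435  18.5904]
 [ 79.3646  44.6192  18.4825]
 [ 41.3544 -45.487   18.5216]
 [ 41.4125  45.372   18.4122]
 [ 60.623   -0.3138  18.5024]]
plate [[ 39.437  -24.8691 -13.898 ]
 [ 39.4718  24.4541 -13.9574]]
t 7.6833 pos [0.5065 0.0326 0.0504] yaw -24.924741859463026 F [ 0.2157 -0.5533 -1.935 ] open 0.5621552484967323 29.999820291996002 z-axis [ 0.0022  0.0003 -1.    ]
turn [-0.0004 -0.0006 -0.0001] shift after [-0.0107 -0.074   0.8156] shift before [-0.0122 -0.073   0.8157]
```

```bash

python3 -m pendant '[[0,0,0.4,0,0,0],[0,0,0.4,0,0,0],[0,0,0.3,0,0,0],[0,0,0,0,0,0],[0,0,0,0,0,0]]'
python3 -m pendant '[[0,0,0.1,0,0,0],[0,0,0.1,0,0,0],[0,0,0,0,0,0]]'
python3 go.py 0.5065 0.0326 0.015 -24.9
```

```text
clock: 8.1
tool_pos: [0.5051, 0.032, 0.021]
eef_rot: [0.976, -0.216, -0.001, 0.0]
contact_force: [0.3, -0.2, -0.7]
opening: 0.558
finger_force: 30.0
clock: 8.35
tool_pos: [0.5059, 0.0319, 0.0166]
eef_rot: [0.976, -0.216, 0.0, 0.0]
contact_force: [0.3, -0.1, 2.1]
opening: 0.563
finger_force: 30.0
t 8.35 pos [0.5059 0.0319 0.0166] yaw -24.983459192233138 F [ 0.2925 -0.0992  2.0992] open 0.5626441231393683 30.00023514032364 z-axis [ 0.0004 -0.0001 -1.    ]
turn [-0.     -0.0001 -0.0005] shift after [ 0.0112 -0.036   0.0658] shift before [ 0.0111 -0.036   0.0658]
```

```bash

python3 -m pendant '[[0,0,0.06,0,0,0],[0,0,0,0,0,0],[0,0,0,0,0,0]]'
python3 -m pendant '[[0,0,0.05,0,0,0],[0,0,0,0,0,0],[0,0,0,0,0,0],[0,0,0,0,0,0]]'
```

```text
clock: 8.6
tool_pos: [0.5059, 0.0319, 0.0155]
eef_rot: [0.976, -0.216, 0.0, -0.0]
contact_force: [-0.4, 0.2, 3.4]
opening: 0.557
finger_force: 30.0
clock: 8.93
tool_pos: [0.5059, 0.0319, 0.0142]
eef_rot: [0.976, -0.216, 0.0, -0.0]
contact_force: [-0.3, -0.8, 5.6]
opening: 0.558
finger_force: 30.0
```

```bash

python3 -m pendant '[[0,0,-0.07,0,0,0],[0,0,0,0,0,0],[0,0,0,0,0,0]]'
python3 -m pendant '[[0,0,0,0,0,0],[0,0,0,0,0,0],[0,0,0,0,0,0],[0,0,0,0,0,0],[0,0,0,0,0,0]]' 0.9
python3 -m pendant '[[0,0,-0.4,0,0,0],[0,0,-1,0,0,0],[0,0,-1,0,0,0],[0,0,-1,0,0,0],[0,0,-1,0,0,0]]'
python3 -m pendant '[[-0.6,0,-1,0,0,0],[-1,0,-1,0,0,0],[-1,0,-0.5,0,0,0],[-1,0,0,0,0,0],[0,0,0,0,0,0]]'
python3 - <<'E'
from h import *
p,d,cam=snap("wrist");cv2.imwrite("pics/wj4.png",p)
try: print('copper',rect(cam,blob(p,'copper'),.031))
except Exception as e: print(e)
E
python3 go.py 0.479 -0.266 0.25 -14.3
```

```text
clock: 9.18
tool_pos: [0.5059, 0.0319, 0.0158]
eef_rot: [0.976, -0.216, 0.0, 0.0]
contact_force: [-0.1, -1.6, 3.2]
opening: 0.558
finger_force: 30.0
clock: 9.6
tool_pos: [0.5055, 0.032, 0.0155]
eef_rot: [0.976, -0.216, -0.0, 0.0]
contact_force: [0.1, 0.1, 1.0]
opening: 0.915
finger_force: 0.0
clock: 10.02
tool_pos: [0.5053, 0.0319, 0.1274]
eef_rot: [0.976, -0.216, -0.0, 0.0]
contact_force: [0.7, 0.7, -0.6]
opening: 0.95
finger_force: 0.0
clock: 10.43
tool_pos: [0.4191, 0.0716, 0.1895]
eef_rot: [0.977, -0.214, -0.002, 0.0]
contact_force: [-0.1, 0.7, -0.9]
opening: 0.948
finger_force: 0.0
copper (array([0.5067, 0.0316]), (75.98296356201172, 49.90794372558594), -24.95386505126953)
t 10.4833 pos [0.4217 0.0709 0.1892] yaw -24.810054958152463 F [-0.1757  0.2514 -0.5356] open 0.9478063680255336 0.0 z-axis [-0.0013  0.0004 -1.    ]
turn [ 0.      0.0004 -0.0584] shift after [ 5.5481 12.4908 -2.4318] shift before [ 7.7303 11.2697 -2.4401]
```

View pics/wj4.png

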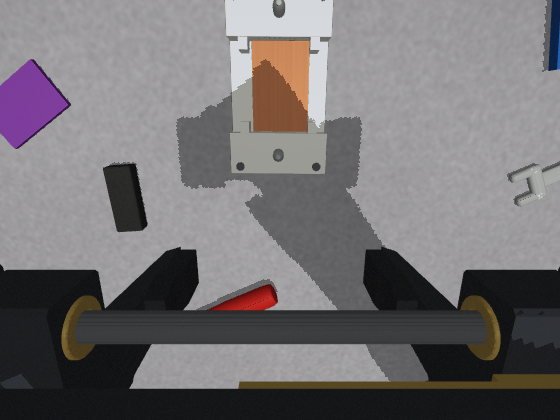

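The plate lies flat in the pocket (centre about (280,85)) between all four ears, and the jig is undisturbed. On to the mask.

```bash

python3 -m pendant '[[0,0,0,0,0,-0.03],[0,0,0,0,0,-0.0284],[0,0.5,0,0,0,0],[0.1,1,0,0,0,0],[0.2,1,0,0,0,0]]' 1
python3 -m pendant '[[0.2,1,0,0,0,0],[0.2,1,0,0,0,0],[0.2,1,0,0,0,0],[0.2,1,0,0,0,0],[0.2,1,0,0,0,0]]'
python3 -m pendant '[[0.2,1,0,0,0,0],[0.1,1,0,0,0,0],[0,1,0,0,0,0],[0,1,0,0,0,0],[0,0.8,0,0,0,0]]'
python3 -m pendant '[[0,0.2,0,0,0,0],[0,0,0,0,0,0],[0,0,0,0,0,0]]'
python3 - <<'E'
from h import *
p,d,cam=snap("wrist");cv2.imwrite("pics/wm2.png",p)
print('mask',rect(cam,blob(p,'blue'),.016))
E
python3 go.py 0.479 -0.266 0.10 -14.3
```

```text
clock: 10.9
tool_pos: [0.4162, 0.0072, 0.1883]
eef_rot: [0.992, -0.125, 0.0, -0.0]
contact_force: [1.4, -0.4, 0.7]
opening: 0.998
finger_force: 0.0
clock: 11.32
tool_pos: [0.4091, -0.1218, 0.1883]
eef_rot: [0.992, -0.126, 0.0, 0.0]
contact_force: [0.2, -0.1, -0.3]
opening: 1.005
finger_force: 0.0
clock: 11.73
tool_pos: [0.3855, -0.2409, 0.1883]
eef_rot: [0.992, -0.127, 0.0, 0.001]
contact_force: [0.1, -0.2, 0.1]
opening: 0.995
finger_force: 0.0
clock: 11.98
tool_pos: [0.3851, -0.2422, 0.1882]
eef_rot: [0.992, -0.126, 0.0, -0.0]
contact_force: [0.1, -0.8, -0.3]
opening: 0.998
finger_force: 0.0
mask (array([ 0.4608, -0.2614]), (115.95291900634766, 84.10165405273438), -14.290046691894531)
t 12.0333 pos [ 0.3853 -0.2415  0.1882] yaw -14.379861002115351 F [-0.5829 -0.3773  0.3077] open 1.0040761280359647 0.0 z-axis [ 0.0003  0.0007 -1.    ]
turn [-0.0002 -0.     -0.0004] shift after [3.8732 0.0231 3.529 ] shift before [3.8727 0.0203 3.5295]
```

View pics/wm2.png

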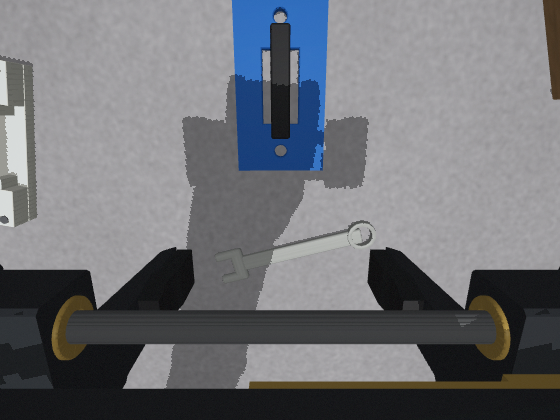

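The mask's near edge is at row 170 (239 to 321), the near hole at (280,151), and the bar runs from row 22 to 138 at column 281.

```bash

python3 - <<'E'
from h import *
_,_,cam=snap("wrist");s=r.get_state();a=np.radians(-14.3);e=np.array([np.cos(a),np.sin(a)])
k=cast(cam,[(239,170),(321.5,170)],.016)[:,:2];print(k.mean(0)+.078*e)
h=cast(cam,[(280.3,150.5),(280,16)],.016)[:,:2];print(h,h[0]+.059*e)
E
python3 go.py 0.479 -0.266 0.09 -14.3
```

```text
[ 0.4806 -0.2655]
[[ 0.4237 -0.2511]
 [ 0.5373 -0.28  ]] [ 0.4809 -0.2657]
t 12.0833 pos [ 0.3854 -0.2412  0.1882] yaw -14.332136954343367 F [-0.2696  1.1917 -0.0358] open 1.0032399005397465 0.0 z-axis [ 0.0002  0.0007 -1.    ]
turn [-0.0002 -0.     -0.0002] shift after [3.8743 0.0359 3.9291] shift before [3.8741 0.0368 3.9293]
```

Mask centre is (0.4805,-0.2656), so +0.05 more in x.

```bash

python3 -m pendant '[[0.9,0.02,0,0,0,0],[1,0,0.5,0,0,0],[1,0,1,0,0,0],[1,0,1,0,0,0],[0,0,1,0,0,0]]' 1
python3 -m pendant '[[0,0,0.4,0,0,0],[0,0,0,0,0,0],[0,0,0,0,0,0]]'
python3 go.py 0.4805 -0.2656 0.027 -14.3
```

```text
clock: 12.5
tool_pos: [0.4863, -0.2666, 0.1002]
eef_rot: [0.992, -0.124, 0.005, 0.0]
contact_force: [1.1, -1.5, 0.6]
opening: 1.005
finger_force: 0.0
clock: 12.75
tool_pos: [0.4783, -0.2664, 0.0908]
eef_rot: [0.992, -0.125, -0.001, -0.0]
contact_force: [0.1, -0.1, 0.3]
opening: 0.998
finger_force: 0.0
t 12.75 pos [ 0.4783 -0.2664  0.0908] yaw -14.401318207410036 F [ 0.0824 -0.067   0.3033] open 0.9983776255681461 0.0 z-axis [-0.0019  0.0007 -1.    ]
turn [-0.0001  0.0006 -0.0006] shift after [ 0.0785 -0.054   2.5531] shift before [ 0.0835 -0.0535  2.553 ]
```

```bash

python3 -m pendant '[[0.07,-0.05,0.6,0,0,0],[0,0,0.9,0,0,0],[0,0,0.7,0,0,0],[0,0,0.3,0,0,0],[0,0,0,0,0,0]]'
python3 -m pendant '[[0,0,0,0,0,0],[0,0,0,0,0,0]]'
python3 go.py 0.4805 -0.2656 0.027 -14.3
```

```text
clock: 13.17
tool_pos: [0.4804, -0.2664, 0.0283]
eef_rot: [0.992, -0.126, -0.001, -0.0]
contact_force: [0.6, -0.2, -0.7]
opening: 0.999
finger_force: 0.0
clock: 13.33
tool_pos: [0.4817, -0.2671, 0.0297]
eef_rot: [0.992, -0.126, 0.001, 0.0]
contact_force: [-0.3, -0.6, 0.2]
opening: 0.998
finger_force: 0.0
t 13.3333 pos [ 0.4817 -0.2671  0.0297] yaw -14.474387851571846 F [-0.3253 -0.5645  0.194 ] open 0.9977645259478477 0.0 z-axis [ 0.002  -0.0011 -1.    ]
turn [ 0.0002 -0.0007 -0.001 ] shift after [-0.0633 -0.0464  0.1084] shift before [-0.0637 -0.0463  0.1083]
```

```bash

python3 -m pendant '[[-0.05,-0.05,0.1,0,0,-0.001],[0,0,0,0,0,0],[0,0,0,0,0,0],[0,0,0,0,0,0],[0,0,0,0,0,0]]' -1 50
python3 -m pendant '[[0,0,0,0,0,0],[0,0,0,0,0,0],[0,0,0,0,0,0],[0,0,0,0,0,0],[0,0,0,0,0,0]]'
python3 -m pendant '[[0,0,0,0,0,0],[0,0,0,0,0,0]]'
```

```text
clock: 13.75
tool_pos: [0.4803, -0.2652, 0.0259]
eef_rot: [0.992, -0.124, 0.0, 0.0]
contact_force: [-0.1, -0.0, -0.1]
opening: 0.645
finger_force: 0.0
clock: 14.17
tool_pos: [0.4801, -0.2652, 0.0257]
eef_rot: [0.992, -0.124, -0.0, 0.0]
contact_force: [0.3, 0.9, -0.5]
opening: 0.269
finger_force: 0.0
clock: 14.33
tool_pos: [0.4801, -0.2655, 0.0257]
eef_rot: [0.992, -0.124, 0.0, 0.0]
contact_force: [-0.5, -1.1, -0.2]
opening: 0.172
finger_force: 50.0
```

```bash

python3 -m pendant '[[0,0,-0.3,0,0,0],[0,0,-0.8,0,0,0],[0,0,-1,0,0,0],[0,0,-1,0,0,0],[0,0,-1,0,0,0]]'
python3 -m pendant '[[0,0,-1,0,0,0],[0,0,-0.6,0,0,0.03],[0,0,0,0,0,0.0292],[0,0,0,0,0,0],[0,0,0,0,0,0]]'
python3 - <<'E'
from h import *
p,d,cam=snap("wrist");cv2.imwrite("pics/wm3.png",p)
E
python3 go.py 0.507 0.032 0.15 -24.95
```

```text
clock: 14.75
tool_pos: [0.4796, -0.2647, 0.1294]
eef_rot: [0.992, -0.124, -0.001, -0.0]
contact_force: [0.3, -0.5, -2.7]
opening: 0.173
finger_force: 50.0
clock: 15.17
tool_pos: [0.4797, -0.2648, 0.1683]
eef_rot: [0.977, -0.215, -0.0, 0.0]
contact_force: [-0.2, -0.1, -3.2]
opening: 0.176
finger_force: 50.0
t 15.2167 pos [ 0.4795 -0.2646  0.1679] yaw -24.778507594222525 F [-0.5942 -0.3049 -1.9437] open 0.17500699429341682 49.98286038637161 z-axis [-0.0014  0.0006 -1.    ]
turn [0.     0.0005 0.001 ] shift after [ -4.0087 -11.222    0.7154] shift before [ -3.974  -11.234    0.7205]
```

View pics/wm3.png

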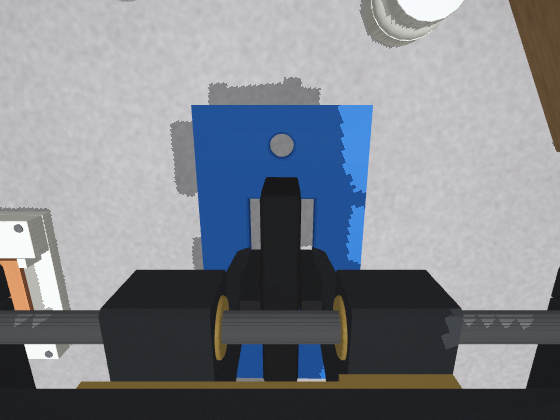

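The mask is level in the grip: front edge at row 105 from column 191 to 373, front hole at (282,145), jar clear at the top right.

```bash

python3 - <<'E'
from h import *
_,_,cam=snap("wrist");s=r.get_state();p=cv2.imread("pics/wm3.png");Rm=R.from_quat(s['eef_rot']).as_matrix()
f=lambda uv,z:(cast(cam,uv,z)-s['tool_pos'])@Rm*1000
z=s['tool_pos'][2]-.0097
print('corners',f([(191.5,105),(373,105)],z))
g=cv2.cvtColor(p,cv2.COLOR_BGR2HSV)[...,1]; m=((g[125:165,262:302]<90)*255).astype(np.uint8)
c=max(cv2.findContours(m,0,1)[0],key=cv2.contourArea);(u,v),_=cv2.minEnclosingCircle(c);print(u+262,v+125,_)
print('hole',f([(u+262,v+125)],z))
E
```

```text
corners [[ 78.3361 -41.5489   9.5626]
 [ 78.3803  42.7025   9.5611]]
281.3913040161133 145.0 11.779821395874023
hole [[60.0618  0.2004  9.5941]]
```

```bash

python3 -m pendant '[[-0.2,-0.5,0,0,0,0.001],[-0.36,-1,0,0,0,0],[-0.36,-1,0,0,0,0],[-0.36,-1,0,0,0,0],[-0.36,-1,0,0,0,0]]'
python3 -m pendant '[[-0.36,-1,0,0,0,0],[-0.36,-1,0,0,0,0],[-0.36,-1,0,0,0,0],[-0.36,-1,0,0,0,0],[-0.36,-1,0,0,0,0]]'
python3 -m pendant '[[-0.36,-1,0,0,0,0],[-0.2,-0.7,0,0,0,0],[0,0,0,0,0,0],[0,0,0,0,0,0]]'
python3 go.py 0.5076 0.0327 0.095 -24.95
```

```text
clock: 15.68
tool_pos: [0.4902, -0.1446, 0.1675]
eef_rot: [0.976, -0.217, -0.001, -0.0]
contact_force: [-0.2, -0.3, -2.2]
opening: 0.173
finger_force: 50.0
clock: 16.1
tool_pos: [0.5025, -0.0122, 0.1676]
eef_rot: [0.976, -0.217, -0.001, 0.0]
contact_force: [-0.5, 1.2, -2.9]
opening: 0.172
finger_force: 50.0
clock: 16.43
tool_pos: [0.508, 0.0319, 0.1676]
eef_rot: [0.976, -0.216, -0.001, 0.0]
contact_force: [-0.6, -0.3, -1.5]
opening: 0.173
finger_force: 50.0
t 16.4333 pos [0.508  0.0319 0.1676] yaw -24.896379290974252 F [-0.5586 -0.2635 -1.4986] open 0.1727618185038596 49.98448334634304 z-axis [-0.0013  0.0001 -1.    ]
turn [0.0002 0.0004 0.0003] shift after [-0.0301 -0.0221  2.9047] shift before [-0.0265 -0.0235  2.9048]
```

```bash

python3 -m pendant '[[-0.03,-0.02,0.5,0,0,0],[0,0,1,0,0,0],[0,0,1,0,0,0],[0,0,0.5,0,0,0],[0,0,0,0,0,0]]'
python3 -m pendant '[[0,0,0,0,0,0],[0,0,0,0,0,0],[0,0,0,0,0,0]]'
python3 - <<'E'
from h import *
s=r.get_state()
p,d,cam=snap("wrist");cv2.imwrite("pics/wm4.png",p);cv2.imwrite("pics/wm4c.png",cv2.resize(p[60:280,150:410],None,fx=2.5,fy=2.5))
E
python3 go.py 0.5076 0.0327 0.09 -24.95
```

```text
clock: 16.85
tool_pos: [0.5057, 0.0295, 0.0906]
eef_rot: [0.976, -0.218, -0.003, 0.002]
contact_force: [-1.0, -0.1, -2.5]
opening: 0.173
finger_force: 50.0
clock: 17.1
tool_pos: [0.5087, 0.031, 0.0942]
eef_rot: [0.976, -0.218, 0.001, -0.0]
contact_force: [-0.8, 0.5, -2.4]
opening: 0.173
finger_force: 50.0
t 17.15 pos [0.5087 0.0312 0.0943] yaw -25.14752677836544 F [-0.0268 -0.0207 -2.0245] open 0.16741162557174366 49.98265519738197 z-axis [ 0.0021 -0.     -1.    ]
turn [-0.0003 -0.0006 -0.0011] shift after [-0.0655 -0.0346  0.17  ] shift before [-0.0659 -0.0343  0.17  ]
```

View pics/wm4c.png

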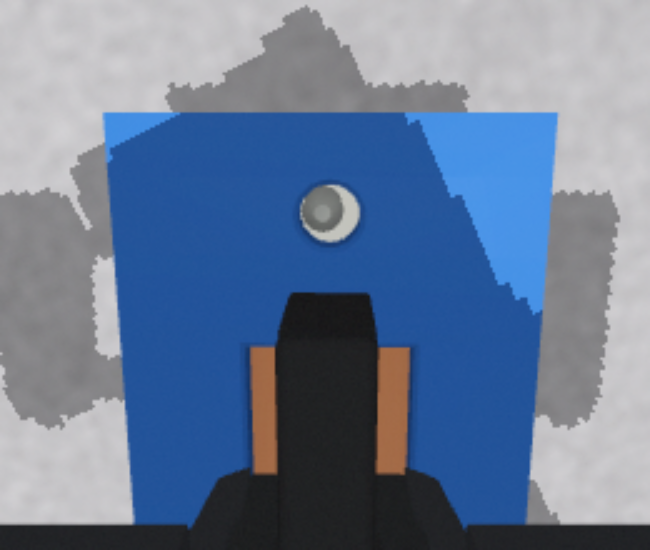

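The dowel tip shows at (278.8,144.8) inside the mask's hole, which is centred at (282.2,144.8).

```bash

python3 - <<'E'
from h import *
_,_,cam=snap("wrist");s=r.get_state();Rm=R.from_quat(s['eef_rot']).as_matrix()
f=lambda uv,z:(cast(cam,uv,z)-s['tool_pos'])@Rm*1000
print(s['tool_pos'],'tip',f([(278.8,144.8)],.055),'hole',f([(282.2,144.8)],s['tool_pos'][2]-.0097),'corners',f([(191.3,105),(373,105)],s['tool_pos'][2]-.0097))
E
python3 go.py 0.5076 0.0327 0.09 -24.95
```

```text
[0.5086 0.0314 0.0942] tip [[57.6001 -1.0524 39.2516]] hole [[60.3294  0.7368  9.7989]] corners [[ 78.5469 -41.5313   9.8626]
 [ 78.5368  42.8898   9.7952]]
t 17.2 pos [0.5086 0.0314 0.0942] yaw -25.13669424382977 F [ 0.8287 -0.6217 -2.681 ] open 0.17214911758709572 49.982789531350136 z-axis [ 0.0018  0.     -1.    ]
turn [-0.0003 -0.0005 -0.001 ] shift after [-0.0584 -0.0313  0.1662] shift before [-0.0587 -0.0309  0.1662]
```

```bash

python3 -m pendant '[[-0.08,-0.055,0.1,0,0,-0.001],[0,0,0.1,0,0,0],[0,0,0,0,0,0],[0,0,0,0,0,0],[0,0,0,0,0,0]]'
python3 - <<'E'
from h import *
p,d,cam=snap("wrist");s=r.get_state();Rm=R.from_quat(s['eef_rot']).as_matrix()
f=lambda uv,z:(cast(cam,uv,z)-s['tool_pos'])@Rm*1000
S=cv2.cvtColor(p,cv2.COLOR_BGR2HSV)[...,1];x0,y0=255,118
m=((S[y0:y0+50,x0:x0+55]<90)*255).astype(np.uint8);c=max(cv2.findContours(m,0,1)[0],key=cv2.contourArea)
(u,v),rr=cv2.minEnclosingCircle(c);u+=x0;v+=y0;print('hole px',u,v,rr,f([(u,v)],s['tool_pos'][2]-.0097))
g=cv2.cvtColor(p,cv2.COLOR_BGR2GRAY)[y0:y0+50,x0:x0+55];np.set_printoptions(linewidth=250)
print(g[14:42,12:42])
E
python3 go.py 0.5076 0.0327 0.09 -24.95
```

```text
clock: 17.62
tool_pos: [0.5067, 0.0337, 0.0882]
eef_rot: [0.976, -0.216, -0.0, 0.0]
contact_force: [0.1, -0.1, -2.8]
opening: 0.17
finger_force: 50.0
hole px 281.59090995788574 144.5 11.933974266052246 [[60.2527  0.3481  9.7047]]
[[ 80  79  78  80  78  81  80  79  80  80  73  68  62  62  62  62  62  64  68  76  80  80  79  79  79  81  79  80  81  80]
 [ 79  79  78  80  81  80  79  72  71  63  63  63  65  66  66  65  65  64  64  64  61  68  75  81  80  79  79  79  81  79]
 [ 80  79  81  80  80  79  71  66  64  65  91  93 120 122 121 122 121 107 105  79  65  64  65  75  78  80  79  80  80  79]
 [ 81  79  81  79  79  71  63  65  88 112 117 119 124 124 124 124 124 123 121 119 105  79  64  65  75  80  80  79  82  81]
 [ 80  80  80  80  73  66  69  85 110 114 117 120 123 125 126 127 126 125 123 122 118 115  78  64  65  70  80  79  80  79]
 [ 80  80  79  73  67  68 140 106 111 115 120 122 126 137 137 142 133 128 125 123 120 115 110  87  68  65  76  80  79  80]
 [ 81  79  74  64  70 140 175 105 109 113 118 122 137 145 146 147 148 144 127 121 120 113 109 153 141  68  64  78  79  79]
 [ 79  77
[... 2146 characters left out ...]
8 135 135  98  57  55  57  64  72  72  77  80  79  80  77]
 [ 80  80  80  79  78  72  74  73  69  60  57  57  57  57  59  58  57  59  57  58  66  70  74  73  76  80  80  79  79  79]
 [ 78  79  78  77  78  78  76  73  72  74  70  62  61  57  58  58  56  62  64  74  73  74  72  78  82  78  78  80  78  79]
 [ 79  77  78  80  78  79  79  76  73  75  73  73  75  74  75  75  74  75  74  72  73  73  76  78  79  78  79  80  78  79]]
t 17.6667 pos [0.5068 0.0337 0.0882] yaw -24.93712316852182 F [ 0.3933  0.1544 -2.296 ] open 0.17262933322200233 49.98287312686443 z-axis [ 0.     -0.0002 -1.    ]
turn [ 0.     -0.      0.0001] shift after [ 0.047   0.0214 -0.0725] shift before [ 0.047   0.0214 -0.0724]
```

```bash

python3 - <<'E'
from h import *
_,_,cam=snap("wrist");s=r.get_state();Rm=R.from_quat(s['eef_rot']).as_matrix()
f=lambda uv,z:(cast(cam,uv,z)-s['tool_pos'])@Rm*1000
print(s['tool_pos'],f([(282,140.7)],.055),f([(281.9,145.2)],s['tool_pos'][2]-.0097))
E
```

```text
[0.5068 0.0337 0.0882] [[60.2018  0.6609 33.2042]] [[59.9737  0.5062  9.7046]]
```

Aligned within 0.3 mm; lowering.

```bash

python3 -m pendant '[[0,0,0.2,0,0,0],[0,0,0.2,0,0,0],[0,0,0.2,0,0,0],[0,0,0,0,0,0],[0,0,0,0,0,0]]'
python3 -m pendant '[[0,0,0.2,0,0,0],[0,0,0.2,0,0,0],[0,0,0,0,0,0],[0,0,0,0,0,0]]'
python3 go.py 0.5068 0.0337 0.0517 -24.95
```

```text
clock: 18.13
tool_pos: [0.5064, 0.0336, 0.0727]
eef_rot: [0.976, -0.216, -0.001, 0.0]
contact_force: [-0.8, 0.6, -2.9]
opening: 0.166
finger_force: 50.0
clock: 18.47
tool_pos: [0.5066, 0.0337, 0.0629]
eef_rot: [0.976, -0.216, -0.0, 0.0]
contact_force: [0.5, 0.1, -1.9]
opening: 0.171
finger_force: 50.0
t 18.4667 pos [0.5066 0.0337 0.0629] yaw -24.939652383434943 F [ 0.4691  0.1217 -1.9203] open 0.1711688043756126 49.982251077890396 z-axis [-0.0005 -0.0002 -1.    ]
turn [0.0001 0.0001 0.0001] shift after [ 0.006  -0.0043  0.4461] shift before [ 0.0062 -0.0045  0.4461]
```

Threaded cleanly (face about 43 mm, no side force). Pressing down in steps.

```bash

python3 -m pendant '[[0,0,0.15,0,0,0],[0,0,0.1,0,0,0],[0,0,0,0,0,0],[0,0,0,0,0,0]]'
python3 -m pendant '[[0,0,0.1,0,0,0],[0,0,0.05,0,0,0],[0,0,0,0,0,0],[0,0,0,0,0,0]]'
python3 -m pendant '[[0,0,0.05,0,0,0],[0,0,0,0,0,0],[0,0,0,0,0,0]]'
```

```text
clock: 18.8
tool_pos: [0.5067, 0.0337, 0.0569]
eef_rot: [0.976, -0.216, -0.0, 0.0]
contact_force: [0.2, 0.9, -2.5]
opening: 0.166
finger_force: 50.0
clock: 19.13
tool_pos: [0.5067, 0.0336, 0.0535]
eef_rot: [0.976, -0.216, 0.0, 0.0]
contact_force: [-0.5, -0.8, 5.3]
opening: 0.168
finger_force: 50.0
clock: 19.38
tool_pos: [0.5067, 0.0335, 0.0522]
eef_rot: [0.976, -0.216, 0.0, 0.0]
contact_force: [-1.7, -0.7, 6.4]
opening: 0.174
finger_force: 49.9
```

```bash

python3 -m pendant '[[0,0,0.04,0,0,0],[0,0,0,0,0,0],[0,0,0,0,0,0]]'
python3 -m pendant '[[0,0,0.03,0,0,0],[0,0,0,0,0,0],[0,0,0,0,0,0]]'
```

```text
clock: 19.63
tool_pos: [0.5066, 0.0334, 0.0516]
eef_rot: [0.976, -0.216, 0.0, 0.0]
contact_force: [-2.3, -0.3, 9.7]
opening: 0.172
finger_force: 50.0
clock: 19.88
tool_pos: [0.5066, 0.0332, 0.0513]
eef_rot: [0.976, -0.216, 0.0, 0.0]
contact_force: [-3.0, -1.7, 14.5]
opening: 0.163
finger_force: 50.0
```

```bash

python3 -m pendant '[[0,0,0.01,0,0,0],[0,0,0,0,0,0],[0,0,0,0,0,0],[0,0,0,0,0,0],[0,0,0,0,0,0]]'
python3 -m pendant '[[0,0,0,0,0,0],[0,0,0,0,0,0],[0,0,0,0,0,0],[0,0,0,0,0,0],[0,0,0,0,0,0]]'
python3 go.py 0.5068 0.0337 0.0517 -24.95
```

```text
clock: 20.3
tool_pos: [0.5066, 0.0332, 0.0513]
eef_rot: [0.976, -0.216, 0.0, 0.0]
contact_force: [-3.7, -1.9, 18.0]
opening: 0.174
finger_force: 50.0
clock: 20.72
tool_pos: [0.5066, 0.0332, 0.0513]
eef_rot: [0.976, -0.216, 0.0, 0.0]
contact_force: [-2.8, -1.3, 16.8]
opening: 0.167
finger_force: 50.0
t 20.7167 pos [0.5066 0.0332 0.0513] yaw -24.97049382724813 F [-2.7779 -1.3488 16.7612] open 0.1666358803177003 50.001060739159584 z-axis [ 0.0005 -0.0005 -1.    ]
turn [ 0.0001 -0.0002 -0.0001] shift after [ 0.0009 -0.0207 -0.0157] shift before [ 0.0009 -0.0207 -0.0157]
```

Rigid stop at the shut height, steady at about 17 N. Handing in.

```bash
python3 -c "
from plant import r
print(r.finish_job())"
```

```text
the job is handed in; nothing more can be done
None
```

The copper plate is bedded in the pocket and the mask is on both dowels, held shut at about 17 N; I handed the job in at 20.7 s, and no verdict came back.

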